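# Enrol a contact key at the entry reader

## Robot

A 6-joint arm with a two-finger parallel gripper is mounted at the origin on the work surface. World frame = base frame: x ahead of the robot, y to its left, z up, the work surface at z = 0. Lengths are in m, angles in rad, forces in N, time in s.
With the tool pointing down it reaches from about 0.225 to 0.875 m from the base axis. Payload 3.4 kg.
Tool frame: the origin (TCP) lies midway between the tips of the shut fingers; the grasp point (between the pads) lies 19 mm behind it (manip.tcp_to_grasp is the distance from the TCP to the grasp point, in m); x points along the fingers, y is the direction in which the jaws open and shut, and the axes are right-handed (so a half turn about x gives the same grasp; the last joint's range is limited). The gripper opens to 85 mm and grips with 20 to 120 N. Pads are 22 mm wide; open, the fingers measure 114 mm over their backs; the gripper's body (76 mm by 85 mm) begins 54 mm behind the grasp point. The pads swing forward as they close: fully open they stand 13 mm farther back than shut.
Start: joints at [-0.121, 0.276, 1.505, -0, 1.361, -0.121], TCP at [0.575, -0, 0.231] pointing down, gripper open.
Joint ranges: [-2.89, 2.89], [-0.75, 2.08], [0.22, 2.7], [-1.18, 4.32], [0.11, 2.71], [-2.7, 2.7]. Speed limits (rad/s): [2.57, 2.57, 3.14, 3.14, 3.14, 3.14].

## Interface

Orientations are given as a unit quaternion [w, x, y, z].
In Python, from rig import readout, eyes, job, manip gives the robot as it stands. The module is installed in compiled form; this text tells all that it offers.
- The arm moves only by the tool carry_out, never from a script. Its argument "deltas" is one flat list of numbers, 7 for each row, row after row: the shift along the tool's x, y, z scaled (see below), then the turn, a rotation vector about the tool's x, y, z scaled (see below), then the opening, from -1 (shut) to 1 (fully open). In form: [dx, dy, dz, ax, ay, az, grip, dx, dy, dz, ax, ay, az, grip, ...]. A call has 1 to 10 rows; each row shifts and turns the commanded pose from where the row before left it, along the tool's axes as they then stand; what a row does not reach is not made up. The controller multiplies each number of a shift by 60 mm and each number of a turn by 4 degrees. A row lasts 1/8 s, in which the tool goes at most 62.5 mm and 10.7 degrees, less where a joint would pass 70% of its speed; a pose out of reach is approached as far as the arm can. A call with a number of a shift or a turn outside -1 to 1 is refused whole. A call with a gripper value outside its range is refused whole. The fingers move at their own pace and stop on an object; "newtons" is the grip in N (left out, the last holds). Time passes only in rows, so rows that do not move let the fingers close. It gives the time, the measured TCP pose, the force and the opening at its end, in the units of the state.
- readout.get_state(): the state, without advancing time (a new reading comes with each control period).
- eyes.get_image(name): name is "scene" or "side" or "wrist"; returns a dict with "color" (420x560x3 uint8, red, green, blue), "z_map" (420x560 float32, m along the optical axis (not along the pixel's ray), 0 where there is no reading), "mtx" (3x3 intrinsics, pixels), "origin" and "orientation" of the camera in the world. Camera axes: x right, y down, z forward; pixel columns grow to the right and rows downward; lengths in m; the calibration is good to about 2 mm. A picture is of the moment at which its call begins.
- job.sign_off(): hands the job in, once; it reports no verdict.
The state is a dict: "clock": time; "qpos": joint angles; "qd": joint speeds; "effort": joint torques, N m; "position": TCP position; "ee_rot": TCP orientation; "contact_force": force on the tool from outside, world axes, zero at the start; "moment": the same for the moment, N m; "width": finger opening in m.
Only numpy, scipy, OpenCV 4.12 (cv2) and the standard library are available. Lean on these libraries where they do the work, as an engineer would, in place of code of your own. Each camera call takes 0.05 s, during which the arm holds its last target.

## Task

Enrol the orange contact key by the door: on the keypad press the green button, then the yellow, then the blue, each fully down and let up again before the next, and leave the red one alone. Then lift the key out of its stand and hold its brass tip on the yellow dot of the reader's sloping sprung pad, the key square to that sloping face, pressing only lightly so that the pad is about half-way in and never rammed against its stop. Finish while still gripping the key and holding it there, with the other things on the ledge left where they are.

Things in the scene. Friction and masses are not known exactly. Their poses are not given: they have to be found in the camera images.
- keypad: White flat keypad, fixed to the ledge, 130 x 130 mm and 24 mm high; origin at the centre of its underside, z up. It carries four round buttons (green, yellow, blue, red; which sits where varies) in a 2 x 2 square with 52 mm between neighbours, its sides parallel to the keypad's x and y axes.
- btn_green_top (a point): Centre of the top face of the green button: round, 26 mm across, stands 46 mm above the ledge, faces straight up, in a black housing; moves with the button.
- btn_green (a joint): Travel of the green button in m: 0 up, 0.006 fully down; it springs back by itself; fully down takes about 4 N.
- btn_yellow_top (a point): Centre of the top face of the yellow button: round, 26 mm across, stands 46 mm above the ledge, faces straight up, in a black housing; moves with the button.
- btn_yellow (a joint): Travel of the yellow button in m: 0 up, 0.006 fully down; it springs back by itself; fully down takes about 4 N.
- btn_blue_top (a point): Centre of the top face of the blue button: round, 26 mm across, stands 46 mm above the ledge, faces straight up, in a black housing; moves with the button.
- btn_blue (a joint): Travel of the blue button in m: 0 up, 0.006 fully down; it springs back by itself; fully down takes about 4 N.
- btn_red_top (a point): Centre of the top face of the red button: round, 26 mm across, stands 46 mm above the ledge, faces straight up, in a black housing; moves with the button.
- btn_red (a joint): Travel of the red button in m: 0 up, 0.006 fully down; it springs back by itself; fully down takes about 4 N.
- reader: Grey key reader, fixed to the ledge, about 130 x 120 mm; origin at the centre of its underside, z up. Its top face slopes 20 degrees (0.35 rad): low on its -x side, so that the face looks up and towards the reader's own -x. The pad stands in the middle of the face.
- pad_dot (a point): Centre of the yellow dot (12 mm across, ringed in white) on the top of the reader's sprung pad, a black disc 36 mm across that stands 15 mm proud of the sloping face. The z axis points out of the pad, square to the sloping face. Moves with the pad.
- pad (a joint): How far the pad is pressed in, along its own -z, in m: 0 out, 0.010 against its stop. A spring of 0.5 N per mm with 1 N of preload pushes it out: about 3.5 N at half travel, 6 N at the stop.
- stand: Aluminium block, fixed to the ledge, 75 x 75 mm and 60 mm high, with an upright hole 19 mm wide and 55 mm deep from the top in its middle; origin at the centre of its underside.
- key_center (a point): Middle of the contact key's handle, half-way up it. The handle is a square orange plastic bar, 28 x 28 mm and 65 mm long, its sides along the key's x and y axes; the key's z runs along its length from the tip to the handle. At the start the key hangs upright in the stand: the handle's lower end rests on the top of the stand (60 mm), the handle's middle 92.5 mm and its top 125 mm above the ledge. The key can turn in the stand. Mass about 90 g.
- key_tip (a point): Rounded brass end of the contact key's steel shaft (12 mm across, 45 mm long below the handle), 77.5 mm from the handle's middle along the key's -z. At the start it is inside the stand, 15 mm above the ledge. The axes are the key's: z from the tip towards the handle.
- padlock_center (a point): Centre, half-way up, of a bystander: blue plastic padlock lying flat, body 45 x 50 x 20 mm with a steel shackle. Loose; to be left alone.
- dish_center (a point): Centre, half-way up, of a bystander: blue ceramic coin dish, 110 mm across, 30 mm high. Loose; to be left alone.
- torch_center (a point): Centre, half-way up, of a bystander: black plastic torch lying down, 145 mm long, 38 mm thick at the head, red press button. Loose; to be left alone.
- shoehorn_center (a point): Centre, half-way up, of a bystander: folded aluminium shoehorn lying flat, 106 x 36 x 12 mm. Loose; to be left alone.
- paperweight_center (a point): Centre, half-way up, of a bystander: green glass paperweight, a dome 72 mm across and 46 mm high. Loose; to be left alone.
There are look-alikes about, which are no part of the job. Of the things shaped like the stand, the aluminium one is meant.

How it is judged:
By the outcome, as a careful person would: the job done as asked, in the order asked, and still so for the second after the job is handed in, while the arm keeps its last pose, push and grip.
It also fails if it takes over 58 s, if anything falls off the work surface, if the arm or the gripper's body presses on something with over 40 N, if the wrist force passes 120 N, or if a joint passes its speed limit or range.

## Working session

There is one attempt and no reset: what is moved stays moved. The work goes in short steps, Python scripts to look and compute and a tool call to move; the robot and the scene stay as the last step left them, time stands still between calls to the robot, and variables do not carry over. Pictures are saved under pics/ and viewed, and the job is handed in when it is done.

Besides the shell and the picture viewer there is one more tool, called after "Emit:" as name(argument=value, ...), one argument or row to a line, values as JSON. carry_out: Moves the arm, as the interface text tells. Its arguments: {"type":"object","properties":{"deltas":{"type":"array"},"newtons":{"type":"number"}},"required":["deltas"]}

```bash
mkdir -p pics; cat > h.py <<'E'
import numpy as np, cv2
from rig import readout, eyes, job, manip
from scipy.spatial.transform import Rotation as R
def rot(q): return R.from_quat([q[1],q[2],q[3],q[0]])
def save(im,fn,crop=None,s=1):
    c=im['color'][:,:,::-1]
    if crop: c=c[crop[1]:crop[3],crop[0]:crop[2]]
    if s!=1: c=cv2.resize(c,None,fx=s,fy=s,interpolation=cv2.INTER_CUBIC)
    cv2.imwrite('pics/'+fn,c)
def cloud(im):
    z=im['z_map'];K=im['mtx'];v,u=np.mgrid[:z.shape[0],:z.shape[1]]
    p=np.stack([(u-K[0,2])/K[0,0]*z,(v-K[1,2])/K[1,1]*z,z],-1)
    return p@rot(im['orientation']).as_matrix().T+np.array(im['origin'])
E
python3 - <<'E'
from h import *
import pickle
print(readout.get_state()); print(manip.tcp_to_grasp)
d={}
for n in ['scene','side','wrist']:
    im=eyes.get_image(n); d[n]=im; save(im,n+'0.png'); print(n,im['origin'],im['orientation'],im['mtx'][0])
pickle.dump(d,open('d0.pkl','wb'))
E
```

```text
{'clock': 0.0, 'qpos': array([-1.21009537e-01,  2.76605122e-01,  1.50618371e+00,  4.78809715e-06,
        1.36070161e+00, -1.20984282e-01]), 'qd': array([ 9.08461548e-05,  2.43726239e-04, -1.88273494e-03,  9.40350698e-04,
        3.35984780e-04, -8.47982841e-04]), 'effort': array([ 6.20495921e-04, -4.16768074e+01, -2.45808578e+01, -1.52056768e-04,
        1.11346930e-02,  1.69860516e-05]), 'position': array([5.74446135e-01, 5.81986583e-05, 2.30413794e-01]), 'ee_rot': array([ 0.49946394,  0.49959393,  0.50052248, -0.50041875]), 'contact_force': array([-0.354484  ,  0.02743173, -0.05692282]), 'moment': array([-0.02290948,  0.02129366,  0.04247144]), 'width': 0.0854061447425388}
0.0187
scene [ 1.27009836 -0.61567366  1.23806939] [-0.29158612  0.85906675  0.39890748 -0.1336214 ] [534.91204318   0.         277.11542384]
side [ 0.40782715 -0.92864273  0.80865423] [-0.4368779   0.89213619 -0.10561702  0.04556056] [481.84076663   0.         279.32460776]
wrist [0.57528004 0.07396093 0.37351751] [ 1.46799424e-01  9.89166142e-01  1.08215730e-04 -5.11324196e-04] [335.67358467   0.         275.83112588]
```

View pics/scene0.png

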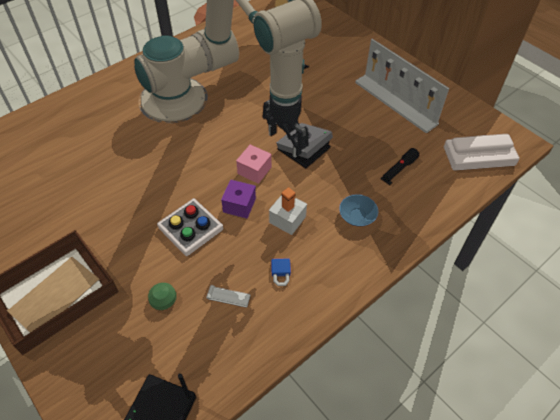

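View pics/side0.png

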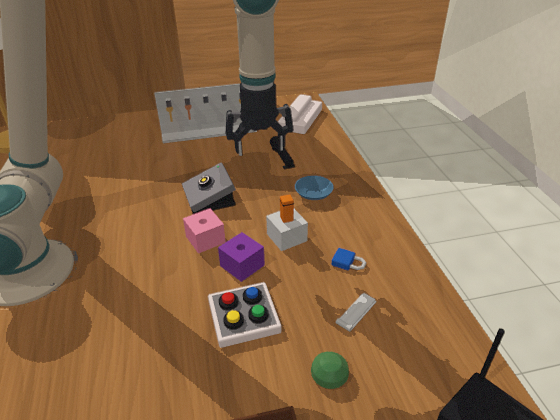

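View pics/wrist0.png

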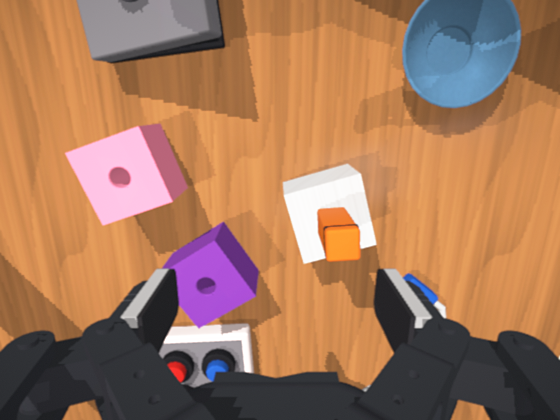

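Scene view: the keypad is at (190,226), with yellow (176,221), red (191,211), blue (203,222) and green (187,233). The stand-shaped things are pink (254,164), purple (239,199) and bare aluminium (288,212). The aluminium one holds the orange key (288,199), so it is the one meant. The reader, with its dot, is at side view (205,181). Next I measure these and confirm with a crop.

```bash
cat > m.py <<'E'
from h import *
import pickle
d=pickle.load(open('d0.pkl','rb'))
def comp(mask):
    n,l,s,c=cv2.connectedComponentsWithStats(mask.astype(np.uint8));return l,s,c
for n in ['scene','side','wrist']:
    im=d[n];P=cloud(im);hsv=cv2.cvtColor(im['color'],cv2.COLOR_RGB2HSV).astype(int);H,S,V=hsv[...,0],hsv[...,1],hsv[...,2]
    z=P[...,2]
    for name,(a,b) in dict(green=(45,80),yellow=(22,34),blue=(100,120),red=(172,182),orange=(5,14)).items():
        m=(H>=a)&(H<=b)&(S>150)&(V>70)&(z>0.03)&(z<0.14)
        if name=='red': m|=(H<3)&(S>150)&(V>70)&(z>0.03)&(z<.14)
        l,s,c=comp(m)
        for i in range(1,len(s)):
            if s[i,4]>=25:
                p=P[l==i];zt=np.percentile(p[:,2],90); t=p[p[:,2]>zt-.006]
                print(n,name,s[i,4],c[i].round(),'top mid',((t.max(0)+t.min(0))/2).round(4),'med',np.median(t,0).round(4),'rng',(t.max(0)-t.min(0)).round(3))
save(d['side'],'crop_a.png',(170,140,350,360),2.7)
E
python3 m.py
```

```text
scene yellow 29 [175. 222.] top mid [ 0.4588 -0.2841  0.0426] med [ 0.4623 -0.2836  0.0432] rng [0.018 0.025 0.007]
scene blue 68 [202. 221.] top mid [ 0.5042 -0.2297  0.0466] med [ 0.5046 -0.2288  0.0454] rng [0.025 0.025 0.008]
scene red 75 [191. 209.] top mid [ 0.4536 -0.2319  0.0466] med [ 0.4545 -0.2322  0.0453] rng [0.028 0.022 0.009]
scene orange 232 [288. 199.] top mid [ 0.6309 -0.0304  0.1263] med [ 0.6305 -0.0321  0.1242] rng [0.029 0.029 0.012]
side green 117 [258. 311.] top mid [ 0.5054 -0.2836  0.0437] med [ 0.5056 -0.2852  0.0447] rng [0.024 0.023 0.007]
side yellow 140 [233. 316.] top mid [ 0.4536 -0.2866  0.0438] med [ 0.4535 -0.2884  0.0445] rng [0.025 0.023 0.008]
side blue 113 [252. 292.] top mid [ 0.502  -0.2326  0.044 ] med [ 0.5021 -0.2338  0.0442] rng [0.024 0.025 0.008]
side red 116 [228. 298.] top mid [ 0.4502 -0.2358  0.0445] med [ 0.4505 -0.2362  0.0443] rng [0.024 0.026 0.009]
side orange 1948 [109.  64.] top mid [0.1947 1.0758 0.1316] med [0.1864 1.0741 0.1311] rng [0.509 0.026 0.017]
side orange 50 [ 1. 69.] top mid [-0.2256  1.0776  0.1333] med [-0.2253  1.0741  0.1333] rng [0.011 0.017 0.012]
side orange 318 [286. 208.] top mid [ 0.6275 -0.032   0.1226] med [ 0.6272 -0.035   0.1232] rng [0.028 0.03  0.009]
side orange 32 [277. 410.] top mid [ 0.4934 -0.5135  0.0585] med [ 0.4927 -0.5142  0.0588] rng [0.026 0.005 0.004]
side orange 80 [252. 416.] top mid [ 0.4486 -0.513   0.0586] med [ 0.45   -0.5131  0.0587] rng [0.058 0.006 0.007]
wrist blue 283 [216. 368.] top mid [ 0.5032 -0.2275  0.0445] med [ 0.5003 -0.2234  0.0458] rng [0.024 0.021 0.007]
wrist red 251 [178. 370.] top mid [ 0.4547 -0.2321  0.0443] med [ 0.4577 -0.2267  0.0458] rng [0.019 0.025 0.007]
wrist orange 950 [335. 226.] top mid [ 0.6281 -0.0305  0.1225] med [ 0.6254 -0.0269  0.124 ] rng [0.029 0.029 0.008]
```

View pics/crop_a.png

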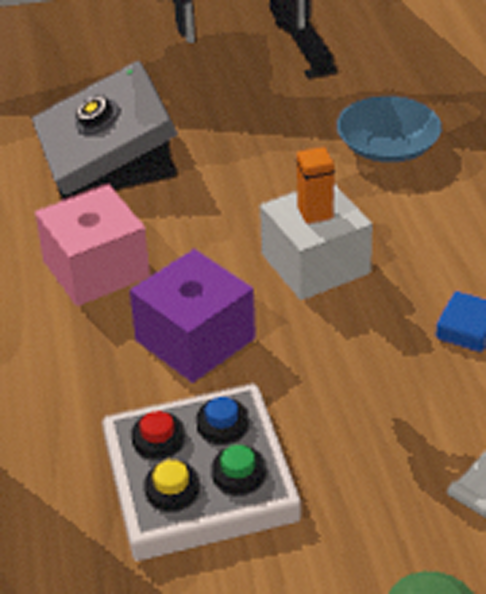

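The crop confirms the aluminium block with the orange key is the stand meant, and shows the button colours clearly. Next is the reader's pose and the key's yaw.

```bash
cat > m2.py <<'E'
from h import *
import pickle
d=pickle.load(open('d0.pkl','rb'))
for n in ['scene','side','wrist']:
    im=d[n];P=cloud(im);hsv=cv2.cvtColor(im['color'],cv2.COLOR_RGB2HSV).astype(int);H,S,V=hsv[...,0],hsv[...,1],hsv[...,2]
    box=(P[...,0]>0.42)&(P[...,0]<.72)&(P[...,1]>.03)&(P[...,1]<.28)&(P[...,2]>.01)&(P[...,2]<.13)&(S<60)
    p=P[box&(V>60)]
    # ransac plane
    rng=np.random.default_rng(0);best=None
    if len(p)>100:
        for _ in range(400):
            a=p[rng.choice(len(p),3,False)];nn=np.cross(a[1]-a[0],a[2]-a[0]);L=np.linalg.norm(nn)
            if L<1e-6: continue
            nn/=L
            if abs(nn[2])<.8: continue
            k=abs((p-a[0])@nn)<.003
            if best is None or k.sum()>best.sum(): best=k
        q=p[best];c=q.mean(0);nn=np.linalg.svd(q-c)[2][2];nn*=np.sign(nn[2])
        print(n,best.sum(),'n',nn.round(3),'tilt',np.degrees(np.arccos(nn[2])).round(1),'az',np.degrees(np.arctan2(nn[1],nn[0])).round(1),'c',c.round(4))
        # face rectangle: project in face frame
        k=abs((P-c)@nn)<.004
        k&=box
        pf=P[k]; rect=cv2.minAreaRect(((pf-c)@np.linalg.svd(np.eye(3)-np.outer(nn,nn))[0][:,:2]).astype(np.float32))
        B=np.linalg.svd(np.eye(3)-np.outer(nn,nn))[0][:,:2]
        print('  rect ctr',(c+B@np.array(rect[0])).round(4),rect[1],'dir',[ (B@(b)).round(3) for b in [np.array([np.cos(np.radians(rect[2])),np.sin(np.radians(rect[2]))])]])
    m=(P[...,0]>0.42)&(P[...,0]<.72)&(P[...,1]>.03)&(P[...,1]<.28)&(P[...,2]>.03)&(P[...,2]<.15)&(H>18)&(H<36)&(S>110)&(V>90)
    if m.sum(): 
        v,u=np.nonzero(m);print('  dot',m.sum(),u.mean(),v.mean(),P[m].mean(0).round(4),np.median(P[m],0).round(4))
    # key top
    mk=(H>=4)&(H<=15)&(S>150)&(abs(P[...,0]-.63)<.04)&(abs(P[...,1]+.03)<.04)&(P[...,2]>.121)
    r=cv2.minAreaRect(P[mk][:,:2].astype(np.float32)*1000);print('  keytop',mk.sum(),r,P[mk][:,2].mean())
    ms=(S<60)&(abs(P[...,0]-.63)<.07)&(abs(P[...,1]+.03)<.07)&(abs(P[...,2]-.06)<.004)
    if ms.sum(): r=cv2.minAreaRect(P[ms][:,:2].astype(np.float32)*1000);print('  stand',ms.sum(),r)
save(d['side'],'crop_r.png',(170,150,250,220),8)
E
python3 m2.py
```

```text
scene 357 n [-0.335 -0.041  0.941] tilt 19.7 az -173.1 c [0.4786 0.1936 0.0603]
  rect ctr [0.4682 0.186  0.0563] (0.10720013827085495, 0.12580585479736328) dir [array([-0.94 , -0.049, -0.337])]
  keytop 83 ((631.0391845703125, -30.368228912353516), (28.735593795776367, 28.449237823486328), 88.89397430419922) 0.12482746895255276
  stand 390 ((629.3658447265625, -30.943115234375), (76.52360534667969, 80.9763412475586), 17.0330753326416)
side 724 n [-0.343 -0.046  0.938] tilt 20.3 az -172.3 c [0.4701 0.1754 0.0562]
  rect ctr [0.4632 0.1839 0.0541] (0.10632970184087753, 0.12887214124202728) dir [array([-0.932, -0.11 , -0.346])]
  dot 16 203.0625 179.3125 [0.4458 0.1853 0.0645] [0.4455 0.1856 0.0643]
  keytop 83 ((614.843994140625, -29.879314422607422), (30.68993377685547, 56.85262680053711), 78.38375091552734) 0.1257448397168022
  stand 425 ((628.1445922851562, -31.61850357055664), (77.4900894165039, 79.23822784423828), 16.269733428955078)
wrist 4880 n [-0.337 -0.063  0.939] tilt 20.0 az -169.3 c [0.4683 0.1429 0.0552]
  rect ctr [0.4703 0.14   0.0557] (0.04538014531135559, 0.10735537856817245) dir [array([-0.016, -0.997, -0.073])]
  keytop 421 ((628.0042724609375, -27.211803436279297), (27.3140869140625, 34.462947845458984), 3.266782283782959) 0.12768908726127454
  stand 3868 ((628.5638427734375, -30.864299774169922), (75.11461639404297, 75.87561798095703), 16.288785934448242)
```

View pics/crop_r.png

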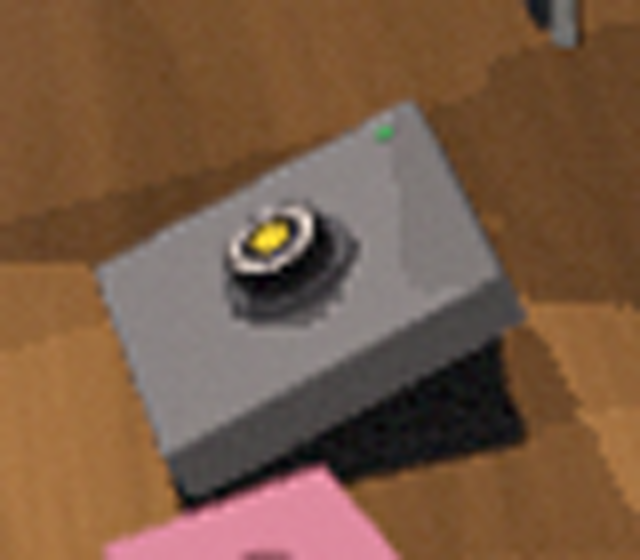

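Reader yaw is about 8° and its face normal is about (-0.34,-0.05,0.94), so the face looks back towards the robot. Buttons first: shut the fingers, move over green and go down.

Emit:
carry_out(
  deltas=[0,-0.23,0.943,0,0,0,-1,0,-0.23,0.943,0,0,0,-1,0,-0.23,0.943,0,0,0,-1,0,-0.23,0.943,0,0,0,-1,0,-0.23,0.943,0,0,0,-1,0.8,0,0,0,0,0,-1,0.8,0,0,0,0,0,-1,0.8,0,0,0,0,0,-1,0,0,0,0,0,0,-1,0,0,0,0,0,0,-1],
  newtons=60,
)

```text
clock: 1.4
position: [0.5071, -0.2836, 0.0887]
ee_rot: [0.501, 0.5, 0.499, -0.5]
contact_force: [0.6, 0.5, 0.5]
width: 0.0001
```

```bash
python3 - <<'E'
from h import *
a=eyes.get_image('side');b=eyes.get_image('wrist')
A=cv2.resize(a['color'][230:360,190:320],None,fx=3,fy=3);B=cv2.resize(b['color'],(520,390))
cv2.imwrite('pics/g1.png',np.hstack([A[:390],B])[:,:800,::-1])
E
```

```text
(no output)
```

View pics/g1.png

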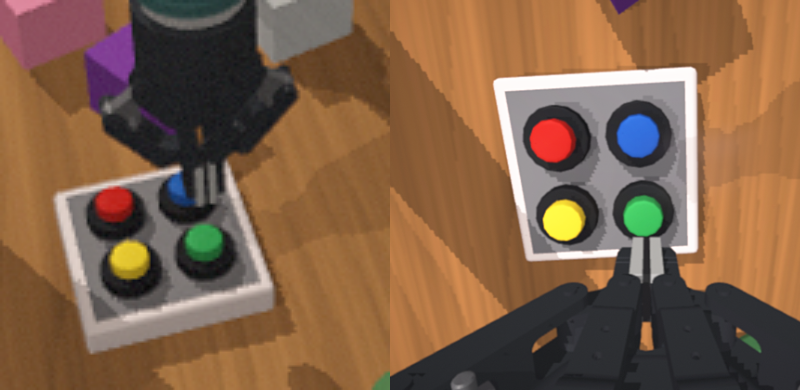

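The fingers are shut and hang just above green, aligned in the wrist view at (643,215). Going down.

Emit:
carry_out(
  deltas=[0.4,0,0,0,0,0,-1,0.25,-0.03,0,0,0,0,-1,0.07,0,0,0,0,0,-1,0.06,0,0,0,0,0,-1,0.03,0,0,0,0,0,-1,0,0,0,0,0,0,-1],
)

```text
clock: 2.25
position: [0.504, -0.2828, 0.04]
ee_rot: [0.5, 0.5, 0.5, -0.5]
contact_force: [-3.1, 1.0, 7.1]
width: 0.0
```

Emit:
carry_out(
  deltas=[0.025,0,0,0,0,0,-1,0,0,0,0,0,0,-1],
)

```text
clock: 2.5
position: [0.5041, -0.2828, 0.0398]
ee_rot: [0.5, 0.5, 0.5, -0.5]
contact_force: [-4.8, 3.3, 15.3]
width: -0.0001
```

Force climbed from 7 to 15 N over 0.2 mm, so green is on its stop. Up, then across to yellow.

Emit:
carry_out(
  deltas=[-0.6,0,0,0,0,0,-1,0,0,0,0,0,0,-1,0,-0.84,0.05,0,0,0,-1,0,0,0,0,0,0,-1,0.4,0,0,0,0,0,-1,0.1,0,0,0,0,0,-1,0.05,0,0,0,0,0,-1,0.04,0,0,0,0,0,-1,0.015,0,0,0,0,0,-1,0,0,0,0,0,0,-1],
)

```text
clock: 3.75
position: [0.4539, -0.2858, 0.0397]
ee_rot: [0.5, 0.5, 0.5, -0.5]
contact_force: [-5.8, 3.6, 19.6]
width: 0.0003
```

Yellow is fully down (19.6 N). Now blue.

Emit:
carry_out(
  deltas=[-0.6,0,0,0,0,0,-1,0,0,0,0,0,0,-1,0,0.41,-0.45,0,0,0,-1,0,0.41,-0.455,0,0,0,-1,0,0,0,0,0,0,-1,0.42,0,0,0,0,0,-1,0.1,0,0,0,0,0,-1,0.05,0,0,0,0,0,-1,0.03,0,0,0,0,0,-1,0,0,0,0,0,0,-1],
)

```text
clock: 5.0
position: [0.5022, -0.2314, 0.0397]
ee_rot: [0.5, 0.5, 0.5, -0.5]
contact_force: [-4.7, 4.1, 19.3]
width: -0.0002
```

```bash
python3 - <<'E'
from h import *
a=eyes.get_image('side');b=eyes.get_image('wrist')
A=cv2.resize(a['color'][230:360,190:320],None,fx=3,fy=3);B=cv2.resize(b['color'],(520,390))
cv2.imwrite('pics/b1.png',np.hstack([A[:390],B])[:,:800,::-1])
print(readout.get_state()['contact_force'])
E
```

```text
[-4.62709183  4.34095765 18.54841256]
```

View pics/b1.png

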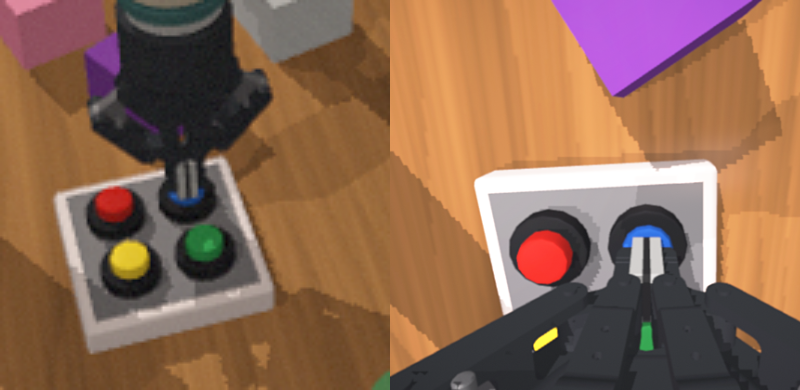

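Blue is down on its stop (19 N); green and yellow are back up. Rising, and going to look at the reader from above.

Emit:
carry_out(
  deltas=[-0.8,0,0,0,0,0,-1,-0.9,0,0,0,0,0,-1,-0.9,0,0,0,0,0,-1,-0.9,-0.1,-1,0,0,0,1,0,-0.1,-1,0,0,0,1,0,-0.1,-1,0,0,0,1,0,-0.1,-1,0,0,0,1,0,-0.1,-1,0,0,0,1,0,-0.1,-1,0,0,0,1,0,-0.1,-1,0,0,0,1],
)

```text
clock: 6.35
position: [0.462, 0.1759, 0.235]
ee_rot: [0.5, 0.5, 0.499, -0.5]
contact_force: [1.5, -0.7, 0.7]
width: 0.0857
```

Emit:
carry_out(
  deltas=[0,0,0,0,0,0,1,0,0,0,0,0,0,1,0,0,0,0,0,0,1],
)

```text
clock: 6.72
position: [0.4627, 0.1731, 0.2346]
ee_rot: [-0.5, -0.5, -0.499, 0.501]
contact_force: [-1.0, -0.4, 0.3]
width: 0.085
```

```bash
python3 - <<'E'
from h import *
import pickle
b=eyes.get_image('wrist'); pickle.dump(b,open('r1.pkl','wb')); save(b,'r1.png')
b=eyes.get_image('side'); save(b,'s1.png',(170,150,330,360),3); pickle.dump(b,open('r1s.pkl','wb'))
E
```

```text
(no output)
```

View pics/r1.png

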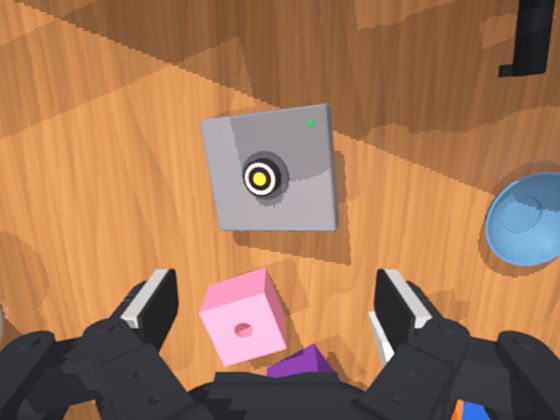

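The wrist view shows the whole reader face: the yellow dot is at (260,179), the face corners around (202,121),(328,104),(337,229),(220,230).

```bash
cat > m3.py <<'E'
from h import *
import pickle
im=pickle.load(open('r1.pkl','rb'))
P=cloud(im);hsv=cv2.cvtColor(im['color'],cv2.COLOR_RGB2HSV).astype(int);H,S,V=hsv[...,0],hsv[...,1],hsv[...,2]
win=np.zeros(H.shape,bool);win[95:240,195:345]=1
q=P[win&(S<50)&(V>60)];
c=np.median(q,0)
for _ in range(6):
    cc=q.mean(0) if _==0 else c
    nn=np.linalg.svd(q-q.mean(0),full_matrices=False)[2][2];nn*=np.sign(nn[2]);c=q.mean(0)
    allp=P[win&(S<50)&(V>60)];q=allp[abs((allp-c)@nn)<[.02,.01,.006,.004,.003,.003][_]]
print(len(q),nn.round(4),np.degrees(np.arccos(nn[2])),'az',np.degrees(np.arctan2(nn[1],nn[0])),c.round(4))
ex=np.array([-nn[0],-nn[1],0]);ex/=np.linalg.norm(ex); X=ex-nn*(ex@nn);X/=np.linalg.norm(X);Y=np.cross(nn,X)
uv=np.stack([(q-c)@X,(q-c)@Y],1).astype(np.float32)
r=cv2.minAreaRect(uv*1000);print('rect',r); ctr=c+X*r[0][0]/1e3+Y*r[0][1]/1e3;print('face ctr',ctr.round(4),'+15mm',(ctr+.015*nn).round(4))
m=win&(H>18)&(H<36)&(S>120)&(V>90)
v,u=np.nonzero(m);print('dot px',u.mean(),v.mean(),m.sum(),P[m].mean(0).round(4))
K=im['mtx'];ray=rot(im['orientation']).as_matrix()@np.array([(u.mean()-K[0,2])/K[0,0],(v.mean()-K[1,2])/K[1,1],1]);o=np.array(im['origin'])
t=((c+.015*nn-o)@nn)/(ray@nn);print('ray dot',(o+t*ray).round(4))
im=pickle.load(open('r1s.pkl','rb'))
P=cloud(im);hsv=cv2.cvtColor(im['color'],cv2.COLOR_RGB2HSV).astype(int);H,S,V=hsv[...,0],hsv[...,1],hsv[...,2]
m=(H>18)&(H<36)&(S>110)&(V>90);w=np.zeros_like(m);w[170:192,192:216]=1;m&=w
v,u=np.nonzero(m);print('side dot px',u.mean(),v.mean(),m.sum(),P[m].mean(0).round(4))
K=im['mtx'];ray=rot(im['orientation']).as_matrix()@np.array([(u.mean()-K[0,2])/K[0,0],(v.mean()-K[1,2])/K[1,1],1]);o=np.array(im['origin'])
t=((c+.015*nn-o)@nn)/(ray@nn);print('side ray dot',(o+t*ray).round(4))
E
python3 m3.py
```

```text
12740 [-0.3399 -0.041   0.9396] 20.022563854754257 az -173.1263008599578 [0.4585 0.1893 0.054 ]
rect ((-5.808967590332031, -3.7854042053222656), (128.76902770996094, 119.01576232910156), 0.2792242467403412)
face ctr [0.4535 0.1849 0.052 ] +15mm [0.4484 0.1843 0.0661]
dot px 259.2085889570552 178.5521472392638 163 [0.4478 0.1842 0.0686]
ray dot [0.4477 0.1837 0.0658]
side dot px 203.07142857142858 179.28571428571428 14 [0.4458 0.1845 0.0651]
side ray dot [0.4458 0.1844 0.0651]
```

View pics/s1.png

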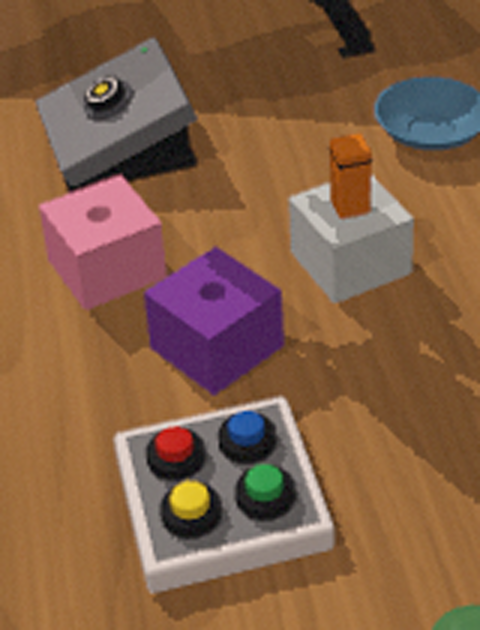

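All buttons are up and the reader is well measured. Now the key's yaw, from the first wrist image.

```bash
python3 - <<'E'
from h import *
import pickle
d=pickle.load(open('d0.pkl','rb'));im=d['wrist']
save(im,'kc.png',(270,155,390,275),5)
P=cloud(im);hsv=cv2.cvtColor(im['color'],cv2.COLOR_RGB2HSV).astype(int);H,S,V=hsv[...,0],hsv[...,1],hsv[...,2]
m=(H>=4)&(H<=15)&(S>150);w=np.zeros_like(m);w[200:270,310:370]=1;m&=w
m2=m&(V>215)
print(np.percentile(V[m],[5,25,50,75,95]))
# intersect pixels of top face with z=0.125
K=im['mtx'];Rm=rot(im['orientation']).as_matrix();o=np.array(im['origin'])
v,u=np.nonzero(m&(abs(P[...,2]-.125)<.003))
ray=np.stack([(u-K[0,2])/K[0,0],(v-K[1,2])/K[1,1],np.ones(len(u))],1)@Rm.T
p=o+ray*((.125-o[2])/ray[:,2:])
print(len(u),cv2.minAreaRect((p[:,:2]*1000).astype(np.float32)),p.min(0),p.max(0))
E
```

```text
[147. 160. 233. 241. 254.]
395 ((627.7402954101562, -29.85501480102539), (27.253173828125, 28.101970672607422), 4.118446350097656) [ 0.61378566 -0.04434475  0.125     ] [ 0.64218974 -0.01592537  0.125     ]
```

View pics/kc.png

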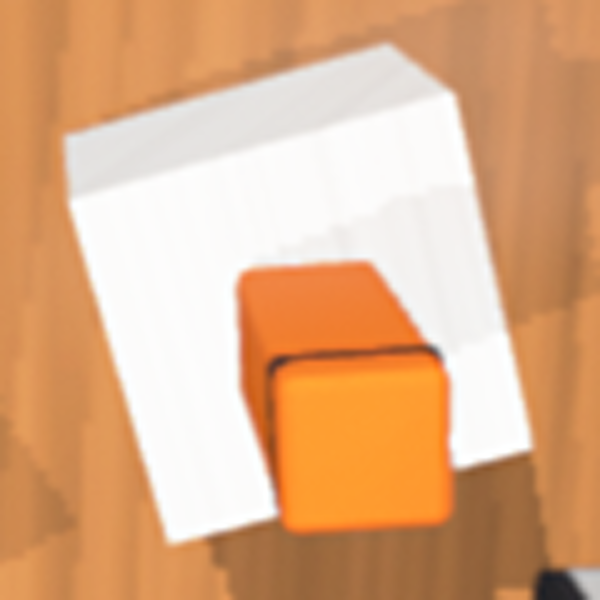

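The top face's upper edge runs (275,365)→(445,355) in the crop, so the key's yaw is about +3.5°. Its middle is at (0.628,-0.030). Moving above it.

Emit:
carry_out(
  deltas=[0,0.69,0.846,0,0,0,1,0,0.69,0.846,0,0,0,1,0,0.69,0.846,0,0,0,1,0,0.69,0.846,0,0,0,1,0,0,0,-0.85,0,0,1,0.5,0,0,0,0,0,1,0,0,0,0,0,0,1,0,0,0,0,0,0,1],
)

```text
clock: 7.82
position: [0.6206, -0.0197, 0.2053]
ee_rot: [0.515, 0.485, 0.514, -0.485]
contact_force: [-1.3, -0.1, 1.0]
width: 0.0855
```

```bash
python3 - <<'E'
from h import *
a=eyes.get_image('side');b=eyes.get_image('wrist');c=eyes.get_image('scene')
A=cv2.resize(a['color'][130:260,220:350],None,fx=3,fy=3);B=cv2.resize(c['color'][110:240,220:350],None,fx=3,fy=3)
cv2.imwrite('pics/k1.png',np.hstack([A,B])[:,:,::-1])
s=readout.get_state();print(s['position'],rot(s['ee_rot']).as_matrix().round(3),s['qpos'])
E
```

```text
[ 0.62097768 -0.01909513  0.2059547 ] [[ 0.002  0.998  0.059]
 [-0.     0.059 -0.998]
 [-1.     0.002  0.   ]] [-1.42672417e-01  3.58228005e-01  1.44575500e+00 -1.40915853e-05
  1.33526340e+00 -2.02012434e-01]
```

View pics/k1.png

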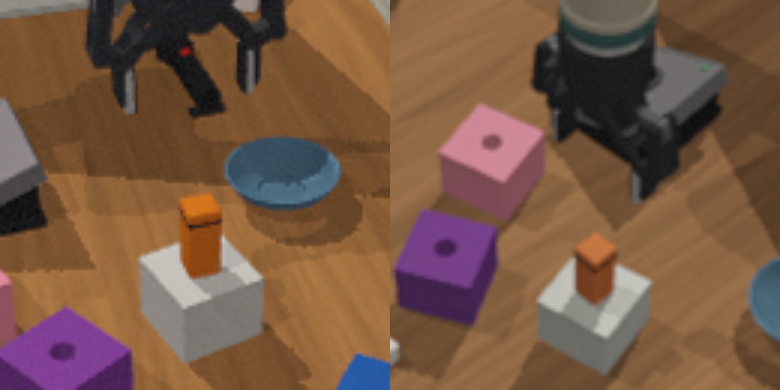

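The key is centred between the open fingers in the side view; I'm short by 7 and 11 mm. Correcting and descending.

Emit:
carry_out(
  deltas=[0,0.11,0.19,0,0,0,1,0.3,0,0,0,0,0,1,0.6,0,0,0,0,0,1,0.6,0,0,0,0,0,1,0.4,0,0,0,0,0,1,0.1,0,0,0,0,0,1,0,0,0,0,0,0,1,0,0,0,0,0,0,1],
)

```text
clock: 8.98
position: [0.6289, -0.0303, 0.0861]
ee_rot: [0.516, 0.485, 0.514, -0.484]
contact_force: [0.7, -0.6, 0.1]
width: 0.0854
```

```bash
python3 - <<'E'
from h import *
a=eyes.get_image('side');c=eyes.get_image('scene')
A=cv2.resize(a['color'][150:270,220:350],None,fx=3,fy=3);B=cv2.resize(c['color'][120:240,220:350],None,fx=3,fy=3)
cv2.imwrite('pics/k2.png',np.hstack([A,B])[:,:,::-1])
s=readout.get_state();print(s['position'])
E
```

```text
[ 0.62856363 -0.03017006  0.08594257]
```

View pics/k2.png

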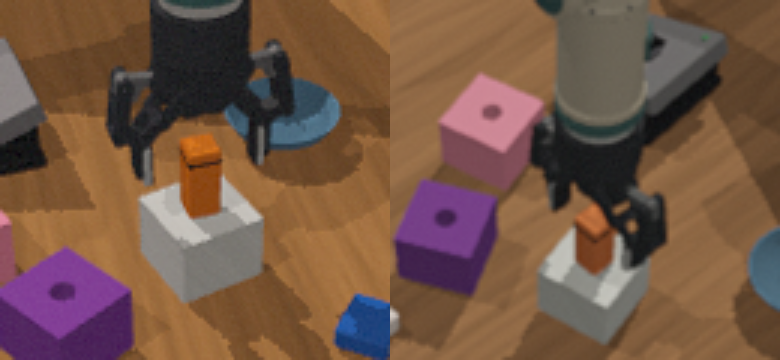

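The handle stands midway between the fingers. Closing.

Emit:
carry_out(
  deltas=[0,0,0,0,0,0,-1,0,0,0,0,0,0,-1,0,0,0,0,0,0,-1,0,0,0,0,0,0,-1,0,0,0,0,0,0,-1,0,0,0,0,0,0,-1,0,0,0,0,0,0,-1,0,0,0,0,0,0,-1],
  newtons=70,
)

```text
clock: 10.07
position: [0.6279, -0.03, 0.0848]
ee_rot: [0.515, 0.485, 0.514, -0.485]
contact_force: [0.2, -0.5, 2.6]
width: 0.0271
```

Emit:
carry_out(
  deltas=[-0.15,0,0,0,0,0,-1,-0.3,0,0,0,0,0,-1,-0.4,0,0,0,0,0,-1,-0.5,0,0,0,0,0,-1,-0.5,0,0,0,0,0,-1,-0.3,0,0,0,0,0,-1,0,0,0,0,0,0,-1,0,0,0,0,0,0,-1],
)

```text
clock: 11.08
position: [0.6269, -0.0299, 0.2126]
ee_rot: [0.514, 0.485, 0.515, -0.485]
contact_force: [-0.0, 0.2, -0.9]
width: 0.0271
```

```bash
python3 - <<'E'
from h import *
import pickle
a=eyes.get_image('side');c=eyes.get_image('scene');pickle.dump((a,c),open('k3.pkl','wb'))
A=cv2.resize(a['color'][120:250,220:350],None,fx=3,fy=3);B=cv2.resize(c['color'][100:230,220:350],None,fx=3,fy=3)
cv2.imwrite('pics/k3.png',np.hstack([A,B])[:,:,::-1])
s=readout.get_state();print(s['position'],rot(s['ee_rot']).as_matrix().round(3),s['contact_force'])
E
```

```text
[ 0.62687726 -0.02989392  0.21219341] [[-0.003  0.998  0.059]
 [ 0.     0.059 -0.998]
 [-1.    -0.003 -0.001]] [ 0.65194454  0.49417565 -1.74645268]
```

View pics/k3.png

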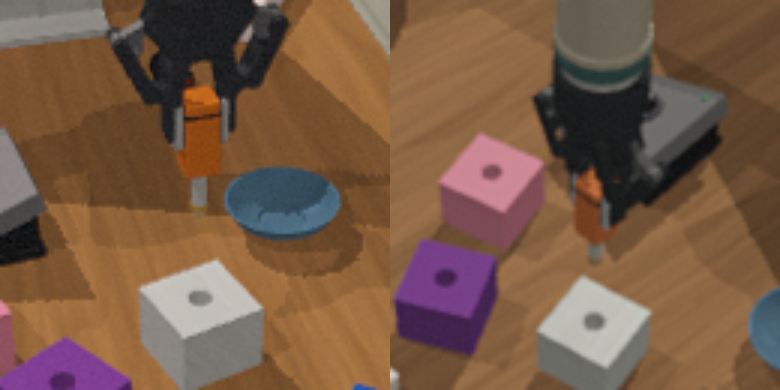

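The key is out, gripped upright, with the tip at side (286,189) and scene (288,187). I'll triangulate the shaft to check where the tip sits in the hand.

```bash
cat > tip.py <<'E'
from h import *
import pickle
def proj(im,p):
    q=(np.array(p)-im['origin'])@rot(im['orientation']).as_matrix();K=im['mtx'];return K[0,0]*q[0]/q[2]+K[0,2],K[1,1]*q[1]/q[2]+K[1,2]
if __name__=='__main__':
    a,c=pickle.load(open('k3.pkl','rb'))
    T=np.array([.62688,-.02989,.2122]);M=np.array([[-.003,.998,.059],[0,.059,-.998],[-1,-.003,-.001]])
    out=[]
    for im,n in((a,'a'),(c,'c')):
        pts=[proj(im,T+M@np.array([x,0,0])) for x in(.0248,.0698,-.04)]
        print(n,np.round(pts,1))
        u,v=map(int,pts[1]); big=cv2.resize(im['color'][v-30:v+12,u-25:u+25],None,fx=8,fy=8,interpolation=cv2.INTER_CUBIC)
        for p in pts[:2]: cv2.circle(big,(int((p[0]-u+25+.5)*8),int((p[1]-v+30+.5)*8)),3,(255,0,255),-1)
        out.append(big)
    cv2.imwrite('pics/tip3.png',np.hstack(out)[:,:,::-1])
E
python3 tip.py
```

```text
a [[285.8 175.5]
 [285.8 191.4]
 [285.8 151.3]]
c [[288.2 176.8]
 [287.9 187.7]
 [288.8 159.9]]
```

View pics/tip3.png

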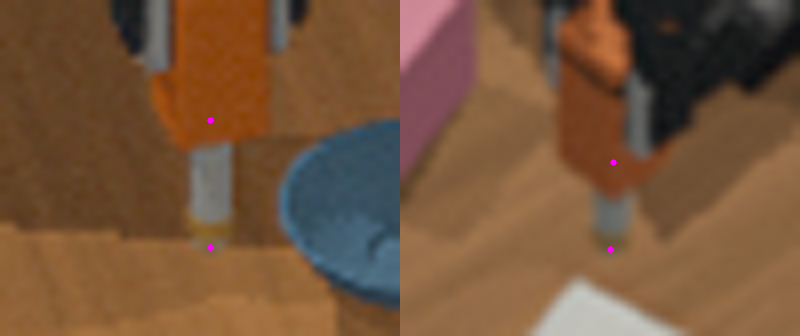

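The predicted points fall on the tip and shaft axis in both views, so the tip lies 70 mm ahead of the TCP on the tool axis. Working out the turn and shift.

```bash
cat > plan.py <<'E'
from h import *
import sys
n=np.array([-.340,-.041,.9396]);n/=np.linalg.norm(n);dot=np.array([.447,.184,.066]);L=.0698
def plan(standoff,off=(0,0)):
    s=readout.get_state();M=rot(s['ee_rot']).as_matrix();p=np.array(s['position'])
    x=M[:,0];ax=np.cross(x,-n);sn=np.linalg.norm(ax);ang=np.arctan2(sn,x@-n)
    rv=M.T@(ax/max(sn,1e-9)*ang)
    T=dot+n*(standoff+L); d=M.T@(T-p)
    print('TCP',p.round(4),'tip',(p+M[:,0]*L).round(4),'turn units',(np.degrees(rv)/4).round(3),'shift units',(d/.06).round(3),'ang',np.degrees(ang).round(2),'F',np.array(s['contact_force']).round(2),'F.n',(np.array(s['contact_force'])@n).round(2))
    print('tip rel dot in face (X,Y,n) mm',[(1e3*(p+M[:,0]*L-dot)@a).round(2) for a in (np.cross([0,1,0],n)/np.linalg.norm(np.cross([0,1,0],n)),np.cross(n,np.cross([0,1,0],n)),n)],'clock',s['clock'])
if __name__=='__main__': plan(float(sys.argv[1]))
E
python3 plan.py 0.08
```

```text
TCP [ 0.6269 -0.0299  0.2122] tip [ 0.6267 -0.0299  0.1424] turn units [0.    0.296 5.034] shift units [ 0.102 -3.634 -3.685] ang 20.17 F [ 0.65  0.49 -1.75] F.n -1.88
tip rel dot in face (X,Y,n) mm [np.float64(194.97), np.float64(-213.07), np.float64(19.45)] clock 11.175
```

Emit:
carry_out(
  deltas=[0,0,0,0,0.05,0.84,-1,0,0,0,0,0.05,0.84,-1,0,0,0,0,0.05,0.84,-1,0,0,0,0,0.05,0.84,-1,0,0,0,0,0.05,0.84,-1,0,0,0,0,0.05,0.84,-1,0,0,0,0,0,0,-1],
)

```text
clock: 12.05
position: [0.6257, -0.0299, 0.2121]
ee_rot: [0.585, 0.572, 0.428, -0.383]
contact_force: [0.7, 0.2, -1.4]
width: 0.027
```

```bash
python3 plan.py 0.06
```

```text
TCP [ 0.6257 -0.0299  0.2121] tip [ 0.6493 -0.027   0.1465] turn units [-0.    -0.006  0.009] shift units [-0.737 -3.444 -3.691] ang 0.04 F [ 0.73  0.17 -1.42] F.n -1.59
tip rel dot in face (X,Y,n) mm [np.float64(217.67), np.float64(-210.33), np.float64(15.54)] clock 12.05
```

Emit:
carry_out(
  deltas=[-0.4,0,0,0,0,0,-1,-0.34,-0.34,-0.37,0,0,0,-1,0,-0.6,-0.65,0,0,0,-1,0,-0.6,-0.65,0,0,0,-1,0,-0.6,-0.65,0,0,0,-1,0,-0.6,-0.65,0,0,0,-1,0,-0.4,-0.42,0,0,0,-1,0,-0.3,-0.3,0,0,0,-1,0,0,0,0,0,0,-1,0,0,0,0,0,0,-1],
)

```text
clock: 13.3
position: [0.4062, 0.1785, 0.1892]
ee_rot: [0.586, 0.573, 0.427, -0.382]
contact_force: [-0.5, 0.3, -0.7]
width: 0.0273
```

```bash
python3 plan.py 0.02
```

```text
TCP [0.4062 0.1785 0.1892] tip [0.4302 0.1813 0.1237] turn units [-0.     0.006 -0.057] shift units [ 0.667 -0.061 -0.007] ang 0.23 F [-0.52  0.26 -0.74] F.n -0.53
tip rel dot in face (X,Y,n) mm [np.float64(3.79), np.float64(-0.24), np.float64(60.03)] clock 13.3
```

Emit:
carry_out(
  deltas=[0.3,-0.06,0,0,0,0,-1,0.37,0,0,0,0,0,-1,0,0,0,0,0,0,-1,0,0,0,0,0,0,-1],
)

```text
clock: 13.8
position: [0.4165, 0.1795, 0.1504]
ee_rot: [0.586, 0.573, 0.427, -0.382]
contact_force: [0.3, -0.0, -0.9]
width: 0.0273
```

```bash
cat > look.py <<'E'
from h import *
from plan import *
from tip import proj
import sys,pickle
plan(float(sys.argv[2]))
s=readout.get_state();M=rot(s['ee_rot']).as_matrix();p=np.array(s['position'])
out=[];D=[]
for nm in('side','scene','wrist'):
    im=eyes.get_image(nm);D.append(im)
    pts=[proj(im,dot),proj(im,p+M[:,0]*L),proj(im,p+M[:,0]*.0248)]
    u,v=map(int,pts[0]);u=max(25,min(u,534));v=max(30,min(v,399)); big=cv2.resize(im['color'][v-30:v+20,u-25:u+25],None,fx=5.2,fy=5.2,interpolation=cv2.INTER_CUBIC)
    raw=big.copy()
    for q,col in zip(pts,((255,0,0),(255,0,255),(0,255,255))): cv2.circle(big,(int((q[0]-u+25.5)*5.2),int((q[1]-v+30.5)*5.2)),2,col,-1)
    out.append(np.vstack([raw,big]))
cv2.imwrite('pics/'+sys.argv[1],np.hstack(out)[:,:,::-1]);pickle.dump(D,open(sys.argv[1]+'.pkl','wb'))
E
python3 look.py l1.png 0.02
```

```text
TCP [0.4165 0.1795 0.1504] tip [0.4405 0.1823 0.0849] turn units [-0.     0.008 -0.057] shift units [ 0.001  0.    -0.014] ang 0.23 F [ 0.32 -0.01 -0.85] F.n -0.91
tip rel dot in face (X,Y,n) mm [np.float64(0.3), np.float64(-0.86), np.float64(20.07)] clock 13.8
```

View pics/l1.png

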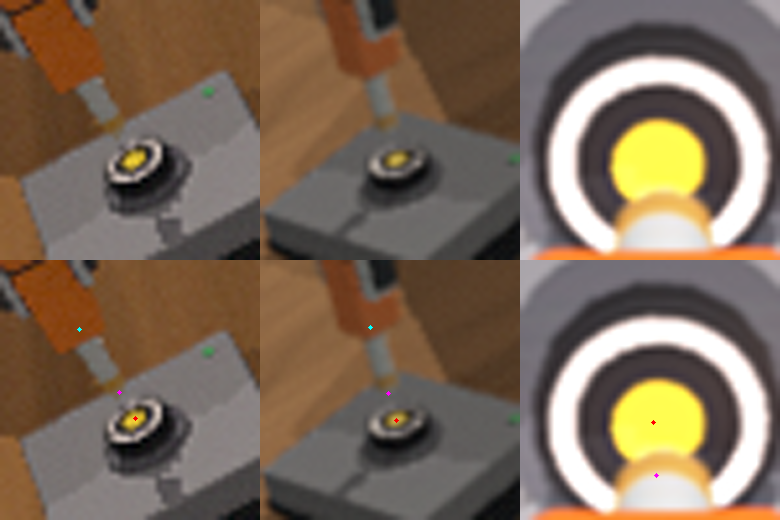

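The wrist view shows the tip lined up with the dot to within 1 mm, and in the side and scene views the shaft axis meets the dot. Lowering slowly.

Emit:
carry_out(
  deltas=[0.15,-0.012,0,0,0,0,-1,0.1,0,0,0,0,0,-1,0.03,0,0,0,0,0,-1,0,0,0,0,0,0,-1,0,0,0,0,0,0,-1],
)

```text
clock: 14.58
position: [0.4207, 0.1805, 0.1338]
ee_rot: [0.586, 0.573, 0.427, -0.382]
contact_force: [0.0, 0.0, -1.0]
width: 0.0271
```

```bash
python3 look.py l2.png 0; python3 -c "
from plan import *
print(np.array(readout.get_state()['contact_force'])@n)"
```

```text
TCP [0.4207 0.1805 0.1338] tip [0.4446 0.1834 0.0683] turn units [-0.     0.003 -0.047] shift units [ 0.05   0.028 -0.007] ang 0.19 F [ 0.02  0.03 -1.03] F.n -0.98
tip rel dot in face (X,Y,n) mm [np.float64(-1.46), np.float64(-0.5), np.float64(2.99)] clock 14.575
-0.1036471308821322
```

View pics/l2.png

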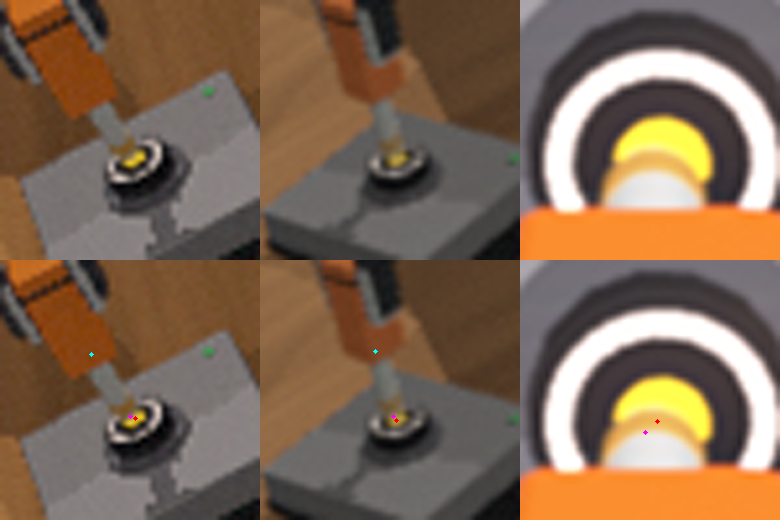

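The tip is just above the dot and about 1 mm to the low side. Nudging it back and coming in by small steps, watching the force.

Emit:
carry_out(
  deltas=[0.02,0.02,0,0,0,0,-1,0.02,0,0,0,0,0,-1,0,0,0,0,0,0,-1,0,0,0,0,0,0,-1],
)

```text
clock: 15.22
position: [0.4225, 0.1806, 0.1318]
ee_rot: [0.586, 0.573, 0.427, -0.382]
contact_force: [-0.3, 0.4, -0.9]
width: 0.0274
```

Emit:
carry_out(
  deltas=[0.02,0,0,0,0,0,-1,0,0,0,0,0,0,-1,0,0,0,0,0,0,-1],
)

```text
clock: 15.6
position: [0.4229, 0.1807, 0.1307]
ee_rot: [0.586, 0.573, 0.427, -0.382]
contact_force: [0.1, 0.0, -1.4]
width: 0.0276
```

Emit:
carry_out(
  deltas=[0.02,0,0,0,0,0,-1,0,0,0,0,0,0,-1,0,0,0,0,0,0,-1],
)

```text
clock: 15.98
position: [0.4233, 0.1807, 0.1296]
ee_rot: [0.586, 0.573, 0.427, -0.382]
contact_force: [-1.3, -0.0, 0.7]
width: 0.0271
```

```bash
python3 look.py l3.png 0; python3 -c "
from plan import *
for i in range(4):
  eyes.get_image('wrist');print(np.array(readout.get_state()['contact_force'])@n)"
```

```text
TCP [0.4233 0.1807 0.1296] tip [0.4472 0.1836 0.0641] turn units [ 0.     0.004 -0.044] shift units [-0.03   0.011 -0.008] ang 0.18 F [-1.26 -0.01  0.7 ] F.n 1.09
tip rel dot in face (X,Y,n) mm [np.float64(-0.41), np.float64(-0.5), np.float64(-1.83)] clock 15.975
0.9899932129635336
0.5506322757771278
1.9507781511341022
-0.9607031491699017
```

View pics/l3.png

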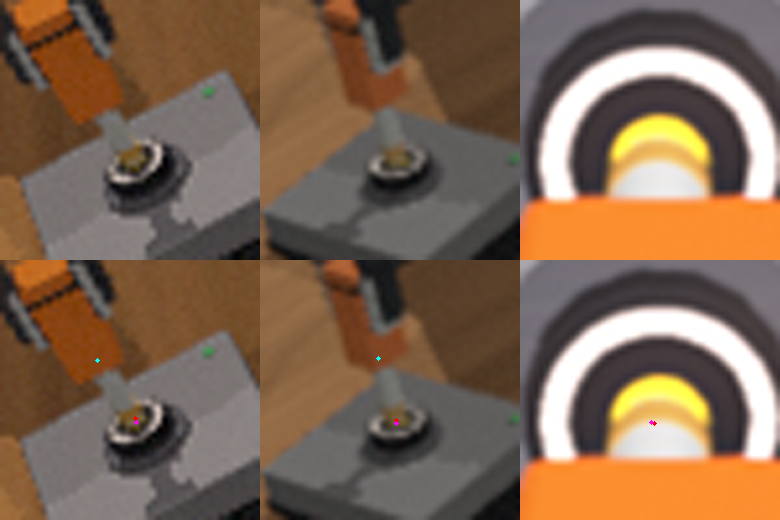

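Contact has begun and the tip is well centred on the dot. Pressing in by small steps.

Emit:
carry_out(
  deltas=[0.02,0,0,0,0,0,-1,0.02,0,0,0,0,0,-1,0,0,0,0,0,0,-1],
)

```text
clock: 16.7
position: [0.4242, 0.1808, 0.1273]
ee_rot: [0.586, 0.573, 0.427, -0.382]
contact_force: [-0.9, -0.6, 1.1]
width: 0.0273
```

```bash
cat > fm.py <<'E'
from plan import *
f=[]
for i in range(10):
  eyes.get_image('wrist');f.append(np.array(readout.get_state()['contact_force']))
f=np.array(f);print('mean F',f.mean(0).round(2),'F.n',(f@n).mean().round(2),'sd',(f@n).std().round(2));plan(0)
E
python3 fm.py
```

```text
mean F [-0.58  0.07  1.18] F.n 1.3 sd 0.5
TCP [0.4242 0.1808 0.1274] tip [0.4481 0.1837 0.0619] turn units [-0.     0.004 -0.044] shift units [-0.07   0.011 -0.008] ang 0.18 F [-1.31 -0.13  1.15] F.n 1.53
tip rel dot in face (X,Y,n) mm [np.float64(-0.38), np.float64(-0.5), np.float64(-4.23)] clock 17.2
```

Emit:
carry_out(
  deltas=[0.02,0,0,0,0,0,-1,0.022,0,0,0,0,0,-1,0,0,0,0,0,0,-1,0,0,0,0,0,0,-1],
)

```text
clock: 17.7
position: [0.425, 0.1809, 0.125]
ee_rot: [0.586, 0.573, 0.427, -0.382]
contact_force: [-1.7, 0.4, 2.6]
width: 0.0272
```

```bash
python3 fm.py; python3 look.py l4.png 0; python3 - <<'E'
from h import *
save(eyes.get_image('scene'),'fin_scene.png')
E
```

```text
mean F [-1.57 -0.35  2.35] F.n 2.75 sd 0.41
TCP [0.425  0.1809 0.125 ] tip [0.449  0.1838 0.0595] turn units [ 0.     0.003 -0.045] shift units [-0.113  0.01  -0.008] ang 0.18 F [-1.61  0.21  1.95] F.n 2.37
tip rel dot in face (X,Y,n) mm [np.float64(-0.36), np.float64(-0.49), np.float64(-6.76)] clock 18.2
TCP [0.425  0.1809 0.125 ] tip [0.449  0.1838 0.0595] turn units [ 0.     0.003 -0.045] shift units [-0.113  0.01  -0.008] ang 0.18 F [-1.61  0.21  1.95] F.n 2.37
tip rel dot in face (X,Y,n) mm [np.float64(-0.36), np.float64(-0.49), np.float64(-6.76)] clock 18.2
```

View pics/l4.png

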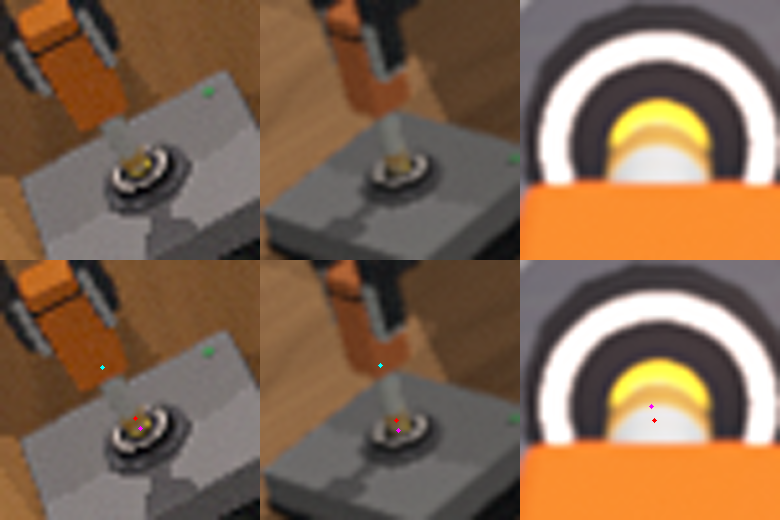

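View pics/fin_scene.png

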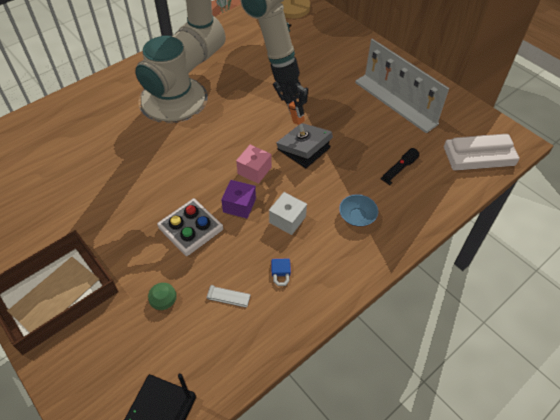

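Force minus the key's weight gives about 3.5 N, i.e. about 5 mm. One independent check: how far the pad's ring now stands above the face, from wrist depth.

```bash
python3 - <<'E'
from h import *
import pickle
from plan import n,dot
def f(im,nm):
    P=cloud(im);hsv=cv2.cvtColor(im['color'],cv2.COLOR_RGB2HSV).astype(int);S,V=hsv[...,1],hsv[...,2]
    h=(P-dot)@n; r=np.linalg.norm((P-dot)-h[...,None]*n,axis=-1)
    face=h[(r>.028)&(r<.05)&(S<50)&(abs(h+.015)<.006)]; ring=h[(r<.018)&(V>170)&(S<40)&(abs(h)<.02)]
    print(nm,len(face),np.median(face).round(4),len(ring),np.median(ring).round(4),'proud',(np.median(ring)-np.median(face)).round(4))
f(pickle.load(open('r1.pkl','rb')),'before')
for k in('l1','l2','l3','l4'): f(pickle.load(open(k+'.png.pkl','rb'))[2],k)
E
```

```text
before 5082 -0.0154 338 -0.0001 proud 0.0153
l1 7110 -0.0154 490 -0.0001 proud 0.0153
l2 7877 -0.0154 451 0.0 proud 0.0154
l3 8085 -0.0154 485 -0.0009 proud 0.0145
l4 8331 -0.0154 505 -0.0057 proud 0.0097
```

Depth shows the pad 5.6 mm in. Force and geometry say 5, so it is half-way. All bystanders look to be in their starting places. Handing in.

```bash
python3 - <<'E'
from rig import job
print(job.sign_off())
E
```

```text
the job is handed in; nothing more can be done
None
```

The job is handed in. I pressed green, yellow, then blue, each down to its stop and let up again, and left red alone. The key came out of the aluminium stand. The arm is still gripping it at 70 N, with its tip on the reader's yellow dot.

- **Pad travel:** the pad is about half-way in. The force, less the key's weight, was about 3.5 N, which means about 5 mm. Wrist depth showed the pad had moved in 5.6 mm, so the two differ by about half a millimetre.
- **Position and angle:** the tip is within about 1 mm of the dot's centre. The key is within about 0.2° of the measured face normal, assuming it sits straight in the jaws, which the pictures supported.
- **Bystanders:** in the last scene picture they all look unmoved, though I did not measure them.
- **Time and force:** it took about 18 s. The highest button force I read was about 20 N.

No check failed.

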